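# Free the board in the test drawer: hold the sprung edge clamp on its stop

## Task

Pull the drawer of the low shielded test box all the way out by its bar handle. Then, by the upright finger post at its free end, swing the sprung clamp arm in the drawer away from the circuit board as far as it goes, onto its stop, and finish while still holding it there against its spring, so that a colleague can lift the board out. Do not touch the board, leave it lying in its nest, and do not knock the multimeter, the wire spool or the solder reel.

Things in the scene. Friction and masses are not known exactly. Their poses are not given: they have to be found in the camera images.
- box_front (a point): Middle of the top front edge of the test box, 120 mm above the bench. The box is grey-painted metal, fixed, 260 deep (x) x 280 wide (y) x 120 high. Axes of the box: x from its front to its back (away from the robot, turned by up to 0.12 rad), y to its left, z up. A fixed bench power supply (340 x 217 x 137 high) stands beside it, on its left or right.
- drawer (a joint): The drawer's slide in m: 0 shut (as it starts), 0.15 fully out on its end stop. It opens along the box's -x with about 3 N of friction and stays where it is left. Its front panel is 272 wide, 14 to 96 mm above the bench. Inside, nest, board and stop pin stay below 62 mm above the bench; only the clamp's pivot screw (79 mm) and finger post (98 mm) are higher.
- drawer_handle (a point): Middle of the drawer's bar handle, 78 mm above the bench: a level round steel bar 10 mm thick, along the box's y, 110 mm between its two legs, its axis 42 mm in front of the drawer's panel (37 mm clear behind it) and 54 mm in front of the box when shut. Moves with the drawer; axes as box_front.
- clamp_arm (a joint): Angle of the sprung clamp arm in rad: about -0.03 at rest, its rubber pad pressing on the board's edge; 0 when the arm points along the box's +x from its pivot; 0.55 on its stop pin. It grows clockwise seen from above, so the post goes to the box's -y and in the end a little to -x. The spring pushes back with 3 N at the post at rest, 6.5 N at the stop; let go, the arm snaps back.
- clamp_pivot (a point): On the clamp arm's upright pivot axis, half-way up the arm's thickness, 54 mm above the bench; 78 mm behind the drawer handle and 8 mm to the left (+y) of its middle. Part of the drawer, axes as box_front. The arm is a flat steel bar 12 wide and 6 thick; its pivot screw with the coil spring round it rises 25 mm higher.
- finger_post: The arm's finger post: upright round steel post 12 mm in diameter and 41 high, at the arm's free end 80 mm from the pivot, from 57 to 98 mm above the bench. Origin at its foot on its axis; x along the arm away from the pivot, z up. With the drawer fully out it stands about 46 mm in front of the box at rest, 58 mm at the stop; nothing else within 40 mm of it is above 62 mm.
- nest_center (a point): Where the middle of the board's underside belongs in the nest, 46 mm above the bench; part of the drawer, 47 mm along the box's x and 49 mm along its y from the clamp pivot. Axes as box_front.
- board: Green circuit board, 80 (along the box's x) x 60 (y) x 2 thick, lying loose in its nest between two datum pins, two end guides and the clamp's pad; its parts rise to 10 mm above its underside (56 mm above the bench). Origin at the centre of its underside; axes as box_front.
- multimeter: Bystander: handheld multimeter, 185 x 88 x 40, lying on the bench in front of the power supply. Origin at the centre of its underside.
- wire_spool: Bystander: spool of wire, 70 in diameter, 42 high, standing on the bench by the multimeter. Origin at the centre of its underside.
- solder_reel: Bystander: reel of solder, 56 in diameter, 40 high, standing on top of the power supply. Origin at the centre of its underside.

How it is judged (in metres and radians):
On the way, in this order (a step that is already met when the one before it is completed fails the run):
1. the drawer is pulled fully out (within 10 mm) (value of joint drawer above 0.14 m), for 0.2 s.
2. the clamp arm is held on its stop by the finger post (value of joint clamp_arm above 0.5 rad and contact force between the fingers and finger_post above 2 N), for 0.3 s.
At the end, for the whole second after the job is handed in: The drawer is out to within 15 mm of its end stop; the clamp arm stands within 0.05 rad (4 mm at the post) of its stop, still, with the fingers bearing on the finger post with more than 2 N; the board lies in its nest within 4 mm of its place (all of step 2 and value of joint drawer above 0.135 m and velocity of joint clamp_arm between -0.1 and 0.1 rad/s and x of board in the frame of nest_center between -0.004 and 0.004 m and y of board in the frame of nest_center between -0.004 and 0.004 m and z of board in the frame of nest_center between -0.004 and 0.004 m); the arm keeps its last pose, push and grip.
It fails at once if the board is touched by the robot (over 1 N) (contact force between any of the fingers, the arm and board above 1 N).
It fails at once if the multimeter is knocked (moved over 20 mm) (distance of multimeter from where it was at the start of the episode above 0.02 m).
It fails at once if the wire spool is knocked (moved over 20 mm) (distance of wire_spool from where it was at the start of the episode above 0.02 m).
It fails at once if the solder reel is knocked (moved over 20 mm) (distance of solder_reel from where it was at the start of the episode above 0.02 m).
It also fails if it takes over 48 s, if anything falls off the work surface, if the arm or the gripper's body presses on something with over 40 N, if the wrist force passes 120 N, or if a joint passes its speed limit or range.

## Robot

A 6-joint arm with a two-finger parallel gripper is mounted at the origin on the work surface. World frame = base frame: x ahead of the robot, y to its left, z up, the work surface at z = 0. Lengths are in mm, angles in degrees, forces in N, time in s.
With the tool pointing down it reaches from about 325 to 750 mm from the base axis. Payload 7.6 kg.
Tool frame: the origin (TCP) lies at the very end of the fingers, on their centre line; the grasp point (between the pads) lies 19 mm behind it (arm.grip_depth is the distance from the TCP to the grasp point, in mm); z points along the fingers, y is the line along which they close (so a half turn about z gives the same grasp; the last joint's range is limited). The gripper opens to 85 mm and grips with 20 to 120 N. Pads are 22 mm wide; open, the fingers measure 114 mm over their backs; the gripper's body (76 mm by 85 mm) begins 54 mm behind the grasp point. The pads swing forward as they close: fully open they stand 13 mm farther back than shut.
Start: joints at [-4.028, 2.991, 80.254, -0, 96.75, -4.028], TCP at [525.023, 0.021, 196.723] pointing down, gripper open.
Joint ranges: [-166.34, 166.34], [-52.06, 124.39], [6.96, 135.62], [-60.46, 240.46], [14.63, 156.25], [-167.68, 167.68]. Speed limits (degrees/s): [147.25, 147.25, 172.46, 180, 180, 180].

## Interface

Orientations are given as [roll, pitch, yaw] about the fixed x, y, z axes, in that order (R = Rz(yaw) Ry(pitch) Rx(roll)).
In Python, from plant import observe, read_camera, get_calibration, order, arm gives the robot as it stands.
- The arm moves only by the tool move_arm, never from a script. Its argument "targets" is a list of rows, each a list of 3 entries, a list of its own where there are three numbers: the turn, a rotation vector about the tool's x, y, z scaled (see below), then the shift along the tool's x, y, z scaled (see below), then the opening, from 0 (shut) to 1 (fully open). A call has exactly 8 rows; each row shifts and turns the commanded pose from where the row before left it, along the tool's axes as they then stand; what a row does not reach is not made up. The controller multiplies each number of a shift by 0.02 m and each number of a turn by 6 degrees. A row lasts 1/12 s, in which the tool goes at most 41.7 mm and 7.16 degrees, less where a joint would pass 70% of its speed; a pose out of reach is approached as far as the arm can. A call with a number of a shift or a turn outside -1 to 1 is refused whole. A call with a gripper value outside its range is refused whole. The fingers move at their own pace and stop on an object; "squeeze" is the grip in N (left out, the last holds). Time passes only in rows, so rows that do not move let the fingers close, or fill a call up. It gives the time, the measured TCP pose, the force, the opening and the grip force at its end, in the units of the state.
- observe(): the state, without advancing time (a new reading comes with each control period).
- read_camera(name): name is "scene" or "side" or "wrist"; returns the picture (480x640x3 uint8, red, green, blue); there is no depth.
- get_calibration(name): a dict with "intrinsics" (3x3 intrinsics, pixels), "rvec" (rotation vector, rad) and "tvec" (3), from world to camera coordinates, as OpenCV has them. Camera axes: x right, y down, z forward; pixel columns grow to the right and rows downward; lengths in mm; the calibration is good to about 2 mm. A picture is of the moment at which its call begins: read the wrist's pose just before it. get_calibration takes no time and is no camera call; for the wrist camera it gives the pose at the moment of the call.
- order.sign_off(): hands the job in; it is judged then, once.
The state is a dict: "clock": time; "q": joint angles; "qd": joint speeds; "tau": joint torques, N m; "ee_pos": TCP position; "tcp_rot": TCP orientation; "contact_force": force on the tool from outside, world axes, zero at the start; "wrist_torque": the same for the moment, N m; "finger_gap": finger opening in mm; "gripper_force": force on a finger pad.
Only numpy, scipy, OpenCV 4.12 (cv2) and the standard library are available. Lean on these libraries where they do the work, as an engineer would, in place of code of your own. Each camera call takes 0.05 s, during which the arm holds its last target. There are 200 camera calls.

## Working session

There is one attempt and no reset: what is moved stays moved. The work goes in short steps, Python scripts to look and compute and a tool call to move; the robot and the scene stay as the last step left them, time stands still between calls to the robot, and variables do not carry over. Pictures are saved under pics/ and viewed, at most 11 in all, crops included, and the job is handed in when it is done.

Besides the shell and the picture viewer there is one more tool, called after "Request:" by a JSON object that holds its "fn" and its "kwargs", one argument or row to a line. move_arm: Moves the arm, as the interface text tells. Its arguments: {"type":"object","properties":{"targets":{"type":"array","items":{"type":"array"}},"squeeze":{"type":"number"}},"required":["targets"]}

```bash
mkdir -p pics; ls
python3 - <<'E'
from plant import observe, read_camera, get_calibration, order, arm
import cv2,numpy as np
s=observe();print(s)
for n in("scene","side"):
    c=get_calibration(n);print(n,c)
    cv2.imwrite(f"pics/{n}0.png",read_camera(n)[:,:,::-1])
E
```

```text
pics
{'clock': 0.0, 'q': array([-4.02723410e+00,  3.02618186e+00,  8.03163868e+01, -1.49193291e-03,
        9.67483568e+01, -4.02927906e+00]), 'qd': array([ 0.08556375,  0.04970053,  0.03881275, -0.06165686,  0.12490149,
        0.03774973]), 'tau': array([ 8.02730119e-04, -3.81666934e+01, -3.60182977e+01,  8.43031398e-05,
        6.19437444e-03, -2.66336252e-05]), 'ee_pos': array([5.24630382e+02, 4.68491822e-02, 1.95852269e+02]), 'tcp_rot': array([-1.79909195e+02, -4.91077805e-03,  9.00018669e+01]), 'contact_force': array([ 0.50924163, -0.48052809,  0.99600847]), 'wrist_torque': array([-0.04880734,  0.01810193, -0.00511522]), 'gripper_force': 0.0, 'finger_gap': 85.39816947312508}
scene {'intrinsics': array([[438.43977672,   0.        , 322.51661023],
       [  0.        , 438.43977672, 247.48568433],
       [  0.        ,   0.        ,   1.        ]]), 'rvec': array([ 2.08263074,  1.45626486, -0.49475875]), 'tvec': array([-236.58871444, -355.37461633, 1142.87455104])}
side {'intrinsics': array([[517.13136212,   0.        , 318.69422723],
       [  0.        , 517.13136212, 238.92373113],
       [  0.        ,   0.        ,   1.        ]]), 'rvec': array([ 2.06165083, -0.65958987,  0.36260875]), 'tvec': array([-501.88408795,  288.52776484,  753.78670073])}
```

View pics/scene0.png

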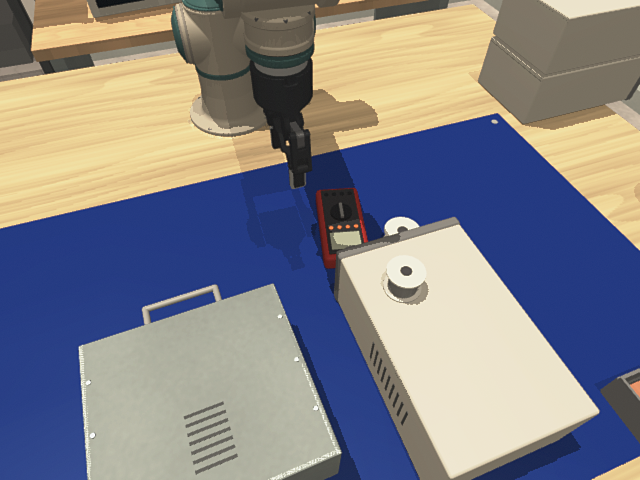

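View pics/side0.png

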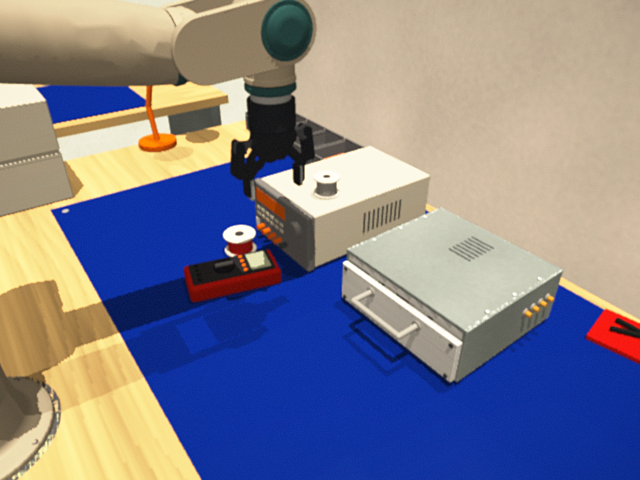

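The scene view shows the box's top front corners at about (79,347) and (275,286), with the handle bar from (145,309) to (217,289). In the side view the handle runs from about (356,294) to (406,331) and the top front corners are at (347,250) and (467,333).

```bash
cat > h.py <<'E'
from plant import observe, read_camera, get_calibration, order, arm
import cv2,numpy as np
def ray(c,uv):
    R=cv2.Rodrigues(c["rvec"])[0];t=c["tvec"]
    d=R.T@np.linalg.inv(c["intrinsics"])@np.array([*uv,1.]);return -R.T@t,d/np.linalg.norm(d)
def onz(c,uv,z):
    o,d=ray(c,uv);return o+d*(z-o[2])/d[2]
def proj(c,p):
    return cv2.projectPoints(np.array(p,float).reshape(-1,1,3),c["rvec"],c["tvec"],c["intrinsics"],None)[0].reshape(-1,2)
E
python3 - <<'E'
from h import *
np.set_printoptions(precision=1,suppress=True)
S=get_calibration("scene");D=get_calibration("side")
for n,uv,z in [("FR",(79,347),120),("FL",(275,286),120),("h1",(145,309),83),("h2",(217,289),83),("BL",(340,453),120)]:print(n,onz(S,uv,z))
for n,uv,z in [("FR",(467,333),120),("FL",(347,250),120),("h1",(406,331),78),("h2",(356,294),78)]:print(n,onz(D,uv,z))
for n,uv in [("mm",(316,192)),("mm",(357,188)),("mm",(327,265)),("mm",(366,238))]:print(n,onz(S,uv,40))
for n,uv in [("spool",(239,234))]:print(n,onz(D,uv,42))
for n,uv in [("ps",(340,255)),("ps",(457,220)),("reel",(406,272))]:print(n,onz(S,uv,177 if n=="reel" else 137))
# crops
a=cv2.imread("pics/scene0.png")[240:400,60:300];b=cv2.imread("pics/side0.png")[220:390,320:560]
cv2.imwrite("pics/c0.png",np.vstack([cv2.resize(a,(720,300)),cv2.resize(b,(720,300))]))
E
```

```text
FR [ 644.4 -342.   120. ]
FL [639.8 -62.3 120. ]
h1 [ 587.9 -259.2   83. ]
h2 [ 589.3 -147.    83. ]
BL [892.4 -56.9 120. ]
FR [ 640.1 -345.1  120. ]
FL [631.2 -69.  120. ]
h1 [ 604.1 -258.7   78. ]
h2 [ 598.1 -138.8   78. ]
mm [393.7  91.9  40. ]
mm [411.3 176.3  40. ]
mm [575.6  47.6  40. ]
mm [541.5 139.2  40. ]
spool [549.4 208.7  42. ]
ps [630.1  46.7 137. ]
ps [628.  256.9 137. ]
reel [717.1 109.6 177. ]
```

Request:
{"fn": "move_arm", "kwargs": {
  "targets": [
    [[0,0,-0.19],[-1,0.3,0],0.35],
    [[0,0,0],[-1,0.35,0],0.35],
    [[0,0,0],[-1,0.4,0],0.35],
    [[0,0,0],[-1,0.4,0],0.35],
    [[0,0,0],[-1,0.4,0],0.35],
    [[0,0,0],[-1,0.4,0],0.35],
    [[0,0,0],[-1,0.4,0],0.35],
    [[0,0,0],[-1,0.4,0],0.35]
  ]
}}

```text
clock: 0.77
ee_pos: [588.9, -159.8, 196.1]
tcp_rot: [-179.9, -0.0, 91.1]
contact_force: [-0.7, 0.7, 0.7]
finger_gap: 29.9
gripper_force: 0.0
```

Request:
{"fn": "move_arm", "kwargs": {
  "targets": [
    [[0,0,0],[-0.8,0,0.5],0.35],
    [[0,0,0],[-0.8,0,0.5],0.35],
    [[0,0,0],[-0.4,0,0.5],0.35],
    [[0,0,0],[0,0,0.5],0.35],
    [[0,0,0],[0,0,0.3],0.35],
    [[0,0,0],[0,0,0],0.35],
    [[0,0,0],[0,0,0],0.35],
    [[0,0,0],[0,0,0],0.35]
  ]
}}

```text
clock: 1.43
ee_pos: [590.0, -198.1, 151.6]
tcp_rot: [179.9, 0.0, 91.2]
contact_force: [0.8, 0.0, 1.4]
finger_gap: 29.7
gripper_force: 0.0
```

Run:
```python
from h import *
print(observe()["ee_pos"])
W=get_calibration("wrist");im=read_camera("wrist")[:,:,::-1].copy()
b=read_camera("side")[180:400,280:600,::-1]
cv2.imwrite("pics/w1.png",np.hstack([cv2.resize(im,(400,300)),cv2.resize(b,(400,300))]));
print(W, proj(W,[(587,-203,78),(588,-148,78),(586,-258,78)]))
```

```text
[ 589.95411042 -198.13199971  151.57241979]
{'intrinsics': array([[391.03778584,   0.        , 322.94125962],
       [  0.        , 391.03778584, 236.27498208],
       [  0.        ,   0.        ,   1.        ]]), 'rvec': array([-2.84339681, -0.02970641, -0.00630693]), 'tvec': array([-585.20173179, -227.08880011,  273.97448917])} [[319.20912193 238.40768725]
 [322.38105236 155.43553593]
 [316.4035154  311.79744633]]
```

View pics/w1.png

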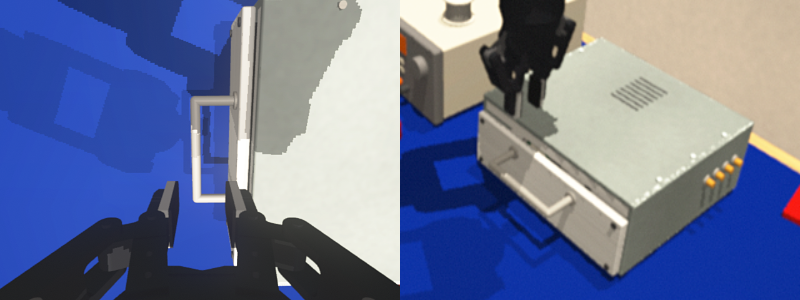

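The wrist picture shows the bar near full-resolution column 313, rows 157–317, slightly nearer to the robot than my estimate. I'll measure the bar precisely.

Run:
```python
from h import *
W=get_calibration("wrist");im=read_camera("wrist")
g=im.min(axis=2)
for r in range(170,310,12):
    c=np.where(g[r,290:345]>110)[0]+290
    c=c[:] if len(c) else c
    seg=c[c<335]
    print(r,(seg.min(),seg.max()) if len(seg) else None, im[r,313], onz(W,((seg.min()+seg.max())/2,r),78).round(1) if len(seg) else "")
for col in (330,345):
    c=np.where(g[:,col]>110)[0];print(col,c.min(),c.max(),[x for x in c if 130<x<340])
```

```text
170 (np.int64(305), np.int64(319)) [178 169 160] [ 581.7 -157.6   78. ]
182 (np.int64(305), np.int64(319)) [179 171 161] [ 581.8 -165.3   78. ]
194 (np.int64(305), np.int64(319)) [179 170 161] [ 581.9 -173.2   78. ]
206 (np.int64(305), np.int64(319)) [173 164 156] [ 582.  -181.1   78. ]
218 (np.int64(305), np.int64(320)) [237 230 220] [ 582.4 -189.3   78. ]
230 (np.int64(306), np.int64(320)) [239 231 222] [ 582.9 -197.6   78. ]
242 (np.int64(306), np.int64(320)) [239 232 222] [ 583. -206.   78.]
254 (np.int64(306), np.int64(320)) [252 249 242] [ 583.1 -214.6   78. ]
266 (np.int64(307), np.int64(321)) [251 249 241] [ 583.9 -223.4   78. ]
278 (np.int64(307), np.int64(321)) [251 248 240] [ 584.  -232.3   78. ]
290 (np.int64(307), np.int64(321)) [250 246 239] [ 584.1 -241.4   78. ]
302 (np.int64(307), np.int64(321)) [250 246 237] [ 584.3 -250.7   78. ]
330 153 323 [np.int64(153), np.int64(154), np.int64(155), np.int64(156), np.int64(157), np.int64(158), np.int64(159), np.int64(160), np.int64(161), np.int64(162), np.int64(163), np.int64(164), np.int64(165), np.int64(166), np.int64(167), np.int64(168), np.int64(311), np.int64(312), np.int64(313), np.int64(314), np.int64(315), np.int64(316), np.int64(317), np.int64(318), np.int64(319), np.int64(320), np.int64(321), np.int64(322), np.int64(323)]
345 153 323 [np.int64(153), np.int64(154), np.int64(155), np.int64(156), np.int64(157), np.int64(158), np.int64(159), np.int64(160), np.int64(161), np.int64(162), np.int64(163), np.int64(164), np.int64(165), np.int64(166), np.int64(167), np.int64(168), np.int64(310), np.int64(311), np.int64(312), np.int64(313), np.int64(314), np.int64(315), np.int64(316), np.int64(317), np.int64(318), np.int64(319), np.int64(320), np.int64(321), np.int64(322), np.int64(323)]
```

Request:
{"fn": "move_arm", "kwargs": {
  "targets": [
    [[0,0,0],[-0.4,-0.27,0.4],0.35],
    [[0,0,0],[0,0,0.7],0.35],
    [[0,0,0],[0,0,0.7],0.35],
    [[0,0,0],[0,0,0.7],0.35],
    [[0,0,0],[0,0,0.7],0.35],
    [[0,0,0],[0,0,0.6],0.35],
    [[0,0,0],[0,0,0.4],0.35],
    [[0,0,0],[0,0,0.1],0.35]
  ]
}}

```text
clock: 2.25
ee_pos: [583.3, -206.9, 62.7]
tcp_rot: [-179.9, -0.1, 91.1]
contact_force: [0.5, 0.4, -0.4]
finger_gap: 29.8
gripper_force: 0.0
```

Request:
{"fn": "move_arm", "kwargs": {
  "targets": [
    [[0,0,0],[0,0,0],0.35],
    [[0,0,0],[0,0,0],0],
    [[0,0,0],[0,0,0],0],
    [[0,0,0],[0,0,0],0],
    [[0,0,0],[0,0,0],0],
    [[0,0,0],[0,0,0],0],
    [[0,0,0],[0,0,0],0],
    [[0,0,0],[0,0,0],0]
  ],
  "squeeze": 40
}}

```text
clock: 2.92
ee_pos: [584.4, -207.0, 64.8]
tcp_rot: [180.0, 0.0, 91.1]
contact_force: [0.0, 1.0, -0.5]
finger_gap: -0.1
gripper_force: 0.0
```

Run:
```python
from h import *
a=read_camera("wrist")[:,:,::-1]
b=read_camera("side")[220:370,320:520,::-1]
cv2.imwrite("pics/w2.png",np.hstack([cv2.resize(a,(400,300)),cv2.resize(b,(400,300))]))
```

```text
(no output)
```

View pics/w2.png

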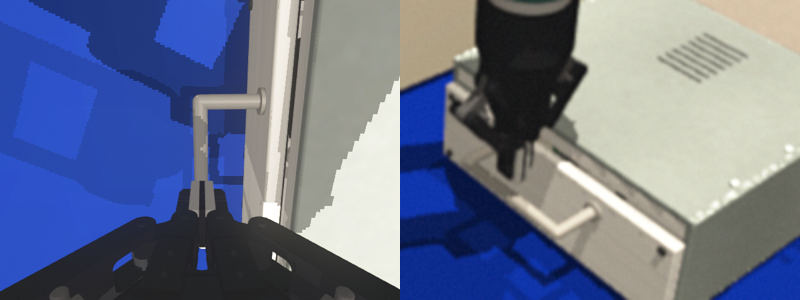

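The wrist view shows the closed fingers in line with the bar, but the gap is 0. The view doesn't show whether the bar is between them, so I'll zoom in.

Run:
```python
from h import *
a=read_camera("wrist")[220:420,240:440,::-1]
b=read_camera("side")[250:350,340:440,::-1]
cv2.imwrite("pics/w3.png",np.hstack([cv2.resize(a,(400,400)),cv2.resize(b,(400,400))]))
W=get_calibration("wrist");D=get_calibration("side")
print(proj(D,[(583,-262,78),(586,-152,78),(584,-207,65),(584,-207,84)]))
print(proj(W,[(583,-262,78),(586,-152,78),(584,-207,65),(584,-207,84)]))
```

```text
[[397.68374662 337.51010958]
 [355.36370362 300.46819792]
 [374.86996017 324.18112994]
 [375.56970981 315.51950938]]
[[319.26764932 386.51219796]
 [331.03645084 163.89879341]
 [323.48953547 274.24260216]
 [323.55010677 290.80485202]]
```

View pics/w3.png

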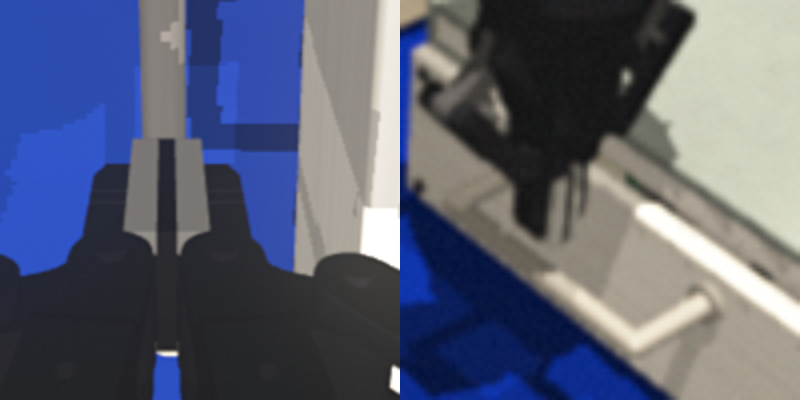

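The side view shows panel between the fingertips and the bar. The tips sit just above the bar at about z 85–90, higher than the reported TCP of 65. I'll check how the TCP is defined.

Run:
```python
from h import *
print([a for a in dir(arm) if not a.startswith("__")])
print({a:getattr(arm,a) for a in dir(arm) if not a.startswith("_") and not callable(getattr(arm,a))})
print(observe()["finger_gap"],observe()["ee_pos"])
W=get_calibration("wrist")
# height of the pad ends if at y=-207 : pad tip row ~290 in wrist, 310 in side
for z in (65,75,85,95): print(z,proj(W,[(584,-207,z),(584,-196,z)]).round(1).tolist(),proj(get_calibration("side"),[(584,-207,z),(584,-218,z)]).round(1).tolist())
```

```text
['MotionError', 'grip_depth']
{'grip_depth': 18.700000000000003}
-0.09597136089692264 [ 584.33677167 -206.94329169   64.70219117]
65 [[323.5, 274.2], [324.0, 253.0]] [[374.9, 324.2], [379.2, 327.9]]
75 [[323.5, 282.5], [324.0, 260.4]] [[375.2, 319.6], [379.6, 323.3]]
85 [[323.6, 291.8], [324.1, 268.5]] [[375.6, 315.1], [380.0, 318.7]]
95 [[323.6, 302.1], [324.1, 277.6]] [[376.0, 310.4], [380.4, 314.0]]
```

Both views put the pad ends near z≈100, about 35 mm above the nominal TCP. I'll open and go 30 mm lower, watching the force.

Request:
{"fn": "move_arm", "kwargs": {
  "targets": [
    [[0,0,0],[0,0,0],0.35],
    [[0,0,0],[0,0,0],0.35],
    [[0,0,0],[0,0,0],0.35],
    [[0,0,0],[0,0,0.3],0.35],
    [[0,0,0],[0,0,0.3],0.35],
    [[0,0,0],[0,0,0.3],0.35],
    [[0,0,0],[0,0,0.3],0.35],
    [[0,0,0],[0,0,0.3],0.35]
  ]
}}

```text
clock: 3.78
ee_pos: [584.1, -206.8, 33.6]
tcp_rot: [-180.0, -0.0, 91.1]
contact_force: [0.5, 0.9, 0.1]
finger_gap: 29.4
gripper_force: 0.0
```

Run:
```python
from h import *
print(observe()["contact_force"],observe()["ee_pos"])
a=read_camera("wrist")[200:400,220:420,::-1]
b=read_camera("side")[250:350,340:440,::-1]
cv2.imwrite("pics/w4.png",np.hstack([cv2.resize(a,(400,400)),cv2.resize(b,(400,400))]))
```

```text
[0.46300412 0.94771004 0.07915121] [ 584.08864669 -206.84891171   33.63516475]
```

View pics/w4.png

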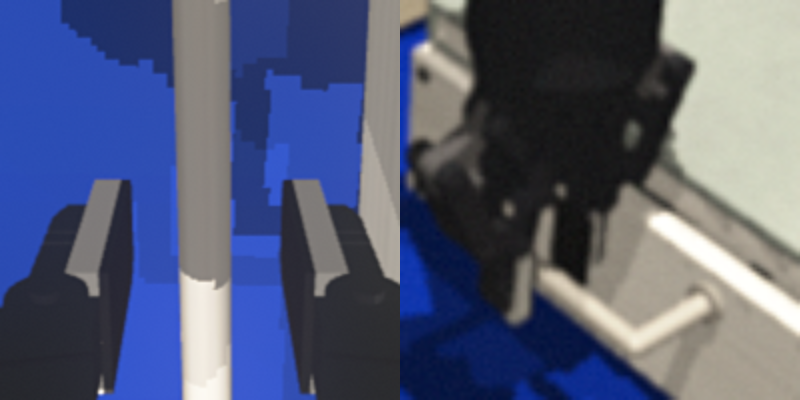

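The bar is now centred between the fingers (wrist crop column 205, with pads at 130 and 282), and the near fingertip reaches below it. Next I'll close.

Request:
{"fn": "move_arm", "kwargs": {
  "targets": [
    [[0,0,0],[0,0,0],0],
    [[0,0,0],[0,0,0],0],
    [[0,0,0],[0,0,0],0],
    [[0,0,0],[0,0,0],0],
    [[0,0,0],[0,0,0],0],
    [[0,0,0],[0,0,0],0],
    [[0,0,0],[0,0,0],0],
    [[0,0,0],[0,0,0],0]
  ],
  "squeeze": 40
}}

```text
clock: 4.55
ee_pos: [583.8, -207.0, 34.9]
tcp_rot: [-179.9, -0.0, 91.1]
contact_force: [-4.9, 0.8, 2.2]
finger_gap: 8.4
gripper_force: 39.2
```

Request:
{"fn": "move_arm", "kwargs": {
  "targets": [
    [[0,0,0],[0,-0.2,0],0],
    [[0,0,0],[0,-0.5,0],0],
    [[0,0,0],[0,-0.5,0],0],
    [[0,0,0],[0,-0.5,0],0],
    [[0,0,0],[0,-0.5,0],0],
    [[0,0,0],[0,-0.5,0],0],
    [[0,0,0],[0,-0.5,0],0],
    [[0,0,0],[0,-0.5,0],0]
  ]
}}

```text
clock: 5.22
ee_pos: [510.8, -209.5, 35.0]
tcp_rot: [179.8, 0.1, 91.1]
contact_force: [3.9, -4.5, -4.3]
finger_gap: 8.1
gripper_force: 39.6
```

Request:
{"fn": "move_arm", "kwargs": {
  "targets": [
    [[0,0,0],[0,-0.5,0],0],
    [[0,0,0],[0,-0.5,0],0],
    [[0,0,0],[0,-0.5,0],0],
    [[0,0,0],[0,-0.5,0],0],
    [[0,0,0],[0,-0.5,0],0],
    [[0,0,0],[0,-0.3,0],0],
    [[0,0,0],[0,-0.3,0],0],
    [[0,0,0],[0,0,0],0]
  ]
}}

```text
clock: 5.88
ee_pos: [447.7, -211.5, 35.0]
tcp_rot: [179.9, 0.2, 91.1]
contact_force: [-3.3, -6.8, -2.6]
finger_gap: 8.1
gripper_force: 39.8
```

Request:
{"fn": "move_arm", "kwargs": {
  "targets": [
    [[0,0,0],[-0.04,-0.3,0],0],
    [[0,0,0],[-0.03,-0.2,0],0],
    [[0,0,0],[-0.03,-0.2,0],0],
    [[0,0,0],[0,-0.1,0],0],
    [[0,0,0],[0,-0.05,0],0],
    [[0,0,0],[0,0,0],0],
    [[0,0,0],[0,0,0],0],
    [[0,0,0],[0,0,0],0]
  ]
}}

```text
clock: 6.55
ee_pos: [433.9, -211.9, 35.0]
tcp_rot: [179.6, 0.1, 91.2]
contact_force: [15.5, -2.4, -9.6]
finger_gap: 8.2
gripper_force: 39.4
```

Request:
{"fn": "move_arm", "kwargs": {
  "targets": [
    [[0,0,0],[0,0,0],0.35],
    [[0,0,0],[0,0,0],0.35],
    [[0,0,0],[0,0,0],0.35],
    [[0,0,0],[0,0,-0.3],0.35],
    [[0,0,0],[0,0,-1],0.35],
    [[0,0,0],[0,0,-1],0.35],
    [[0,0,0],[0,0,-1],0.35],
    [[0,0,0],[0,0,-1],0.35]
  ]
}}

```text
clock: 7.22
ee_pos: [431.2, -212.0, 122.3]
tcp_rot: [180.0, 0.0, 91.1]
contact_force: [-0.2, -1.4, 0.3]
finger_gap: 30.0
gripper_force: 0.0
```

Run:
```python
from h import *
np.set_printoptions(precision=1,suppress=True)
print(observe()["ee_pos"])
y=.028;ex=np.array([np.cos(y),np.sin(y),0]);ey=np.array([-np.sin(y),np.cos(y),0])
h=np.array([434,-210,0.])
pts={"hand":h+[0,0,78],"piv":h+78*ex+8*ey+[0,0,79],"post":h+158*ex+10.4*ey+[0,0,98],"stop":h+(78+68.2)*ex+(8-41.8)*ey+[0,0,98],"nest":h+125*ex+57*ey+[0,0,48]}
for n in("scene","side","wrist"):
    C=get_calibration(n);im=read_camera(n)[:,:,::-1].copy()
    for k,p in pts.items():
        u=proj(C,[p])[0];print(n,k,p,u)
    cv2.imwrite(f"pics/r_{n}.png",im)
    if n=="side": a=im[200:400,240:480]
    if n=="wrist": b=im
cv2.imwrite("pics/w5.png",np.hstack([cv2.resize(a,(400,333)),cv2.resize(b,(400,333))]))
```

```text
[ 431.2 -212.   122.3]
scene hand [ 434. -210.   78.] [164.5 231.8]
scene piv [ 511.7 -199.8   79. ] [176.9 262.8]
scene post [ 591.6 -195.2   98. ] [184.8 293.8]
scene stop [ 581.1 -239.7   98. ] [154.5 296.7]
scene nest [ 557.4 -149.5   48. ] [215.3 285.8]
side hand [ 434. -210.   78.] [301.1 358. ]
side piv [ 511.7 -199.8   79. ] [338.  332.9]
side post [ 591.6 -195.2   98. ] [374.9 303.4]
side stop [ 581.1 -239.7   98. ] [388.2 320.7]
side nest [ 557.4 -149.5   48. ] [340.9 319.3]
wrist hand [ 434. -210.   78.] [325.2 238.9]
wrist piv [ 511.7 -199.8   79. ] [456.3 225.4]
wrist post [ 591.6 -195.2   98. ] [614.3 229.2]
wrist stop [ 581.1 -239.7   98. ] [577.8 302.5]
wrist nest [ 557.4 -149.5   48. ] [521.4 137. ]
```

View pics/w5.png

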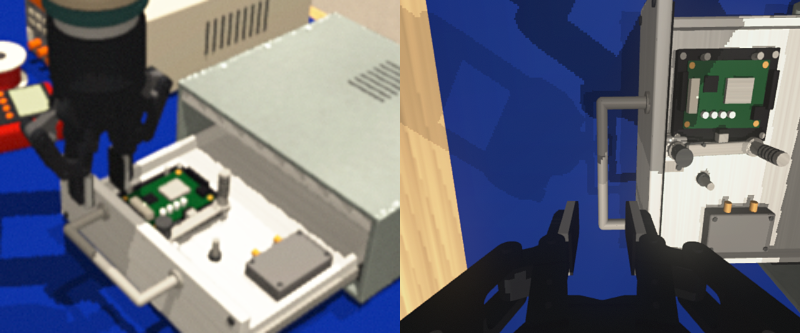

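The wrist view shows the post standing up, with its top at about full-resolution (616,228). I predicted (614,229), so the post is at about (592,−195). I'll move above it, then turn the tool 90°.

Request:
{"fn": "move_arm", "kwargs": {
  "targets": [
    [[0,0,0],[0.09,1,0],0.35],
    [[0,0,0],[0.09,1,0],0.35],
    [[0,0,0],[0.09,1,0],0.35],
    [[0,0,0],[0.09,1,0],0.35],
    [[0,0,0],[0.09,1,0],0.35],
    [[0,0,0],[0.09,1,0],0.35],
    [[0,0,0],[0.09,1,0],0.35],
    [[0,0,0],[0.09,1,0],0.35]
  ]
}}

```text
clock: 8.03
ee_pos: [591.3, -194.0, 118.9]
tcp_rot: [-179.9, -0.1, 91.1]
contact_force: [-0.4, 0.2, -0.0]
finger_gap: 29.8
gripper_force: 0.0
```

Request:
{"fn": "move_arm", "kwargs": {
  "targets": [
    [[0,0,-1],[0,0,0],0.35],
    [[0,0,-1],[0,0,0],0.35],
    [[0,0,-1],[0,0,0],0.35],
    [[0,0,-1],[0,0,0],0.35],
    [[0,0,-1],[0,0,0],0.35],
    [[0,0,-1],[0,0,0],0.35],
    [[0,0,-1],[0,0,0],0.35],
    [[0,0,-1],[0,0,0],0.35]
  ]
}}

```text
clock: 8.7
ee_pos: [590.3, -194.2, 118.9]
tcp_rot: [-179.9, -0.2, 139.4]
contact_force: [0.2, -1.4, 0.3]
finger_gap: 30.1
gripper_force: 0.0
```

Request:
{"fn": "move_arm", "kwargs": {
  "targets": [
    [[0,0,-1],[0,0,0],0.35],
    [[0,0,-1],[0,0,0],0.35],
    [[0,0,-1],[0,0,0],0.35],
    [[0,0,-1],[0,0,0],0.35],
    [[0,0,-1],[0,0,0],0.35],
    [[0,0,-1],[0,0,0],0.35],
    [[0,0,-1],[0,0,0],0.35],
    [[0,0,0],[0,0,0],0.35]
  ]
}}

```text
clock: 9.37
ee_pos: [590.4, -194.2, 119.1]
tcp_rot: [179.9, -0.1, -178.7]
contact_force: [0.4, 0.2, -0.3]
finger_gap: 29.8
gripper_force: 0.0
```

Run:
```python
from h import *
np.set_printoptions(precision=1,suppress=True)
o=observe();print(o["ee_pos"],o["tcp_rot"],o["q"])
b=read_camera("side")[230:370,300:500,::-1]
W=get_calibration("wrist");im=read_camera("wrist")[:,:,::-1]
print(proj(W,[(592,-195,98),(592,-195,57),(o["ee_pos"][0],o["ee_pos"][1],158),(512,-200,79)]))
cv2.imwrite("pics/r2.png",im)
cv2.imwrite("pics/w6.png",np.hstack([cv2.resize(im,(480,360)),cv2.resize(b,(320,360))]))
```

```text
[ 590.4 -194.2  119.1] [ 179.9   -0.1 -178.7] [ -21.6   20.6   69.    -0.    90.6 -113. ]
[[323.2 264.3]
 [323.1 241.4]
 [325.4 314.9]
 [316.5 110.4]]
```

View pics/w6.png

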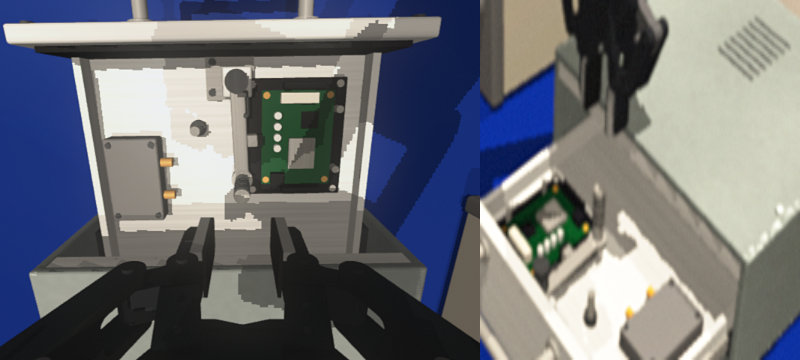

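The post (wrist ≈(323,240) to (323,257)) is centred between the fingers. I'll go down straight over it.

Request:
{"fn": "move_arm", "kwargs": {
  "targets": [
    [[0,0,0],[-0.05,0,0.4],0.35],
    [[0,0,0],[0,0,0.6],0.35],
    [[0,0,0],[0,0,0.6],0.35],
    [[0,0,0],[0,0,0.6],0.35],
    [[0,0,0],[0,0,0.5],0.35],
    [[0,0,0],[0,0,0.5],0.35],
    [[0,0,0],[0,0,0.4],0.35],
    [[0,0,0],[0,0,0.2],0.35]
  ]
}}

```text
clock: 10.13
ee_pos: [591.5, -194.2, 42.9]
tcp_rot: [180.0, -0.1, -178.9]
contact_force: [0.5, 0.4, -0.0]
finger_gap: 30.0
gripper_force: 0.0
```

Run:
```python
from h import *
np.set_printoptions(precision=1,suppress=True)
o=observe();print(o["ee_pos"],o["contact_force"])
b=read_camera("side")[250:350,320:440,::-1]
im=read_camera("wrist")[:,:,::-1]
cv2.imwrite("pics/w7.png",np.hstack([cv2.resize(im[150:400,180:480],(400,333)),cv2.resize(b,(400,333))]))
```

```text
[ 591.5 -194.2   42.9] [ 0.5  0.4 -0. ]
```

View pics/w7.png

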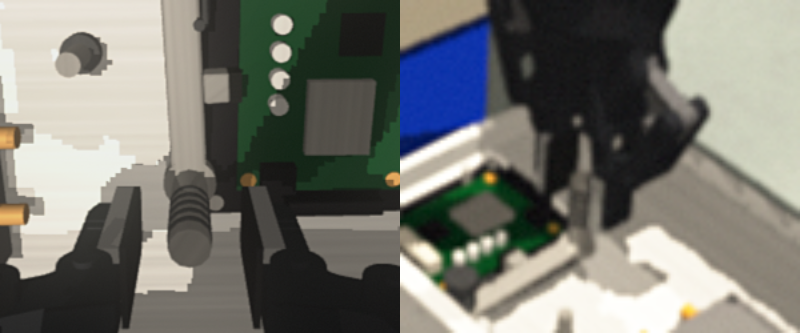

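Both fingers straddle the post (wrist crop columns 138 and 245, post at 190), with the tips partway down it. I'll go 6 mm lower, narrow the gap and start the swing.

Request:
{"fn": "move_arm", "kwargs": {
  "targets": [
    [[0,0,0],[0,0,0.15],0.25],
    [[0,0,0],[0,0,0.15],0.25],
    [[0,0,0],[0,-0.2,0],0.25],
    [[0,0,0],[0,-0.2,0],0.25],
    [[0,0,0],[0.01,-0.25,0],0.25],
    [[0,0,0],[0.03,-0.25,0],0.25],
    [[0,0,0],[0.04,-0.25,0],0.25],
    [[0,0,0],[0.06,-0.25,0],0.25]
  ]
}}

```text
clock: 10.9
ee_pos: [590.6, -222.3, 39.0]
tcp_rot: [179.9, 0.1, -178.8]
contact_force: [2.6, 4.8, -0.2]
finger_gap: 21.4
gripper_force: 2.3
```

Request:
{"fn": "move_arm", "kwargs": {
  "targets": [
    [[0,0,0],[0.06,-0.2,0],0.25],
    [[0,0,0],[0.07,-0.2,0],0.25],
    [[0,0,0],[0.08,-0.2,0],0.25],
    [[0,0,0],[0.08,-0.2,0],0.25],
    [[0,0,0],[0.06,-0.15,0],0.25],
    [[0,0,0],[0.05,-0.1,0],0.25],
    [[0,0,0],[0,0,0],0.25],
    [[0,0,0],[0,0,0],0.25]
  ]
}}

```text
clock: 11.57
ee_pos: [583.2, -243.2, 39.2]
tcp_rot: [179.9, 0.1, -178.8]
contact_force: [3.7, 5.2, -1.0]
finger_gap: 21.2
gripper_force: 2.6
```

Run:
```python
from h import *
np.set_printoptions(precision=1,suppress=True)
o=observe();print(o["ee_pos"],o["contact_force"])
b=read_camera("side")[230:380,300:480,::-1]
im=read_camera("wrist")[:,:,::-1]
cv2.imwrite("pics/w8.png",np.hstack([cv2.resize(im[100:400,140:500],(400,333)),cv2.resize(b,(400,333))]))
```

```text
[ 583.2 -243.2   39.2] [ 3.7  5.2 -1. ]
```

View pics/w8.png

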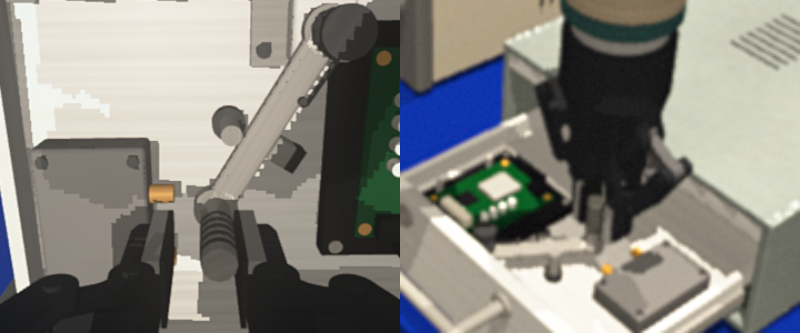

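The arm is now very close to its stop pin and the right finger bears on the post. I'll push a few mm more until the force rises.

Request:
{"fn": "move_arm", "kwargs": {
  "targets": [
    [[0,0,0],[0.03,-0.07,0],0.25],
    [[0,0,0],[0.03,-0.07,0],0.25],
    [[0,0,0],[0,0,0],0.25],
    [[0,0,0],[0,0,0],0.25],
    [[0,0,0],[0,0,0],0.25],
    [[0,0,0],[0,0,0],0.25],
    [[0,0,0],[0,0,0],0.25],
    [[0,0,0],[0,0,0],0.25]
  ]
}}

```text
clock: 12.33
ee_pos: [582.6, -244.5, 39.2]
tcp_rot: [179.8, 0.2, -178.8]
contact_force: [6.0, 10.1, -0.5]
finger_gap: 21.3
gripper_force: 4.8
```

Request:
{"fn": "move_arm", "kwargs": {
  "targets": [
    [[0,0,0],[0.03,-0.06,0],0.25],
    [[0,0,0],[0,-0.04,0],0.25],
    [[0,0,0],[0,0,0],0.25],
    [[0,0,0],[0,0,0],0.25],
    [[0,0,0],[0,0,0],0.25],
    [[0,0,0],[0,0,0],0.25],
    [[0,0,0],[0,0,0],0.25],
    [[0,0,0],[0,0,0],0.25]
  ]
}}

```text
clock: 13.0
ee_pos: [582.5, -244.7, 39.2]
tcp_rot: [179.7, 0.2, -178.7]
contact_force: [7.0, 15.8, -0.3]
finger_gap: 21.2
gripper_force: 7.9
```

Run:
```python
from h import *
np.set_printoptions(precision=1,suppress=True)
o=observe();print(o["ee_pos"],o["contact_force"])
b=read_camera("side")[230:380,300:480,::-1]
im=read_camera("wrist")[:,:,::-1]
cv2.imwrite("pics/w9.png",np.hstack([cv2.resize(im[100:400,140:500],(400,333)),cv2.resize(b,(400,333))]))
```

```text
[ 582.5 -244.7   39.2] [ 7.  15.8 -0.3]
```

View pics/w9.png

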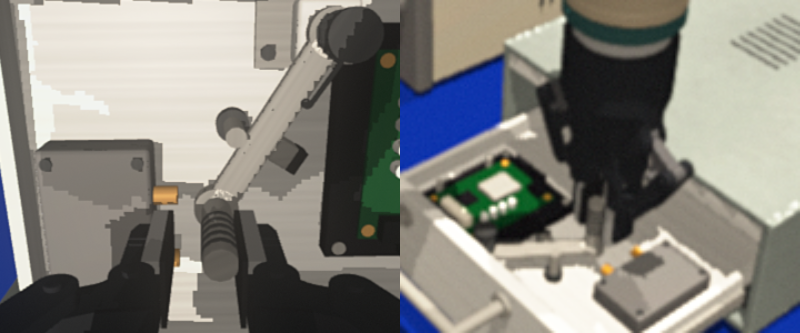

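The arm is against its stop pin. The last 2 mm of command moved it only 0.2 mm, and the force rose to 17 N. The board lies in its nest and the x-force pushes the drawer outward, so I'm handing in.

```bash
python3 -c "
from plant import order
print(order.sign_off())"
```

```text
the job is handed in; nothing more can be done
None
```

I pulled the drawer fully out and am holding the clamp arm on its stop by the finger post with about 17 N; the board is untouched in its nest, and I've handed the job in (no verdict was returned).

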